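Feed a specimen rack through a spring-gated chute

ROBOT

A 7-joint arm with a two-finger parallel gripper is mounted at the origin on a cart in front of the work surface, level with it; the furniture and walls round the work are solid. World frame = base frame: x ahead of the robot, y to its left, z up, the work surface at z = 0. Lengths are in m, angles in rad, forces in N, time in s.
With the tool pointing down it reaches from about 0.425 to 0.925 m from the base axis. Payload 6.8 kg.
Tool frame: the origin (TCP) lies on the centre line of the jaws, within the pads' length; the fingertips stand 17 mm ahead of it and the grasp point (between the pads) lies 2 mm behind it; z points along the fingers, x is the direction in which the jaws open and shut, and the axes are right-handed (so a half turn about z gives the same grasp; the last joint's range is limited). The gripper opens to 85 mm and grips with 20 to 120 N. Pads are 22 mm wide; open, the fingers measure 114 mm over their backs; the gripper's body (76 mm by 85 mm) begins 54 mm behind the grasp point. The pads swing forward as they close: fully open they stand 13 mm farther back than shut.
Start: joints at [-1.308, 0.477, 0.022, 1.555, -0.011, 1.109, -0.083], TCP at [0.245, 0.629, 0.248] pointing down, gripper open.
Joint ranges: [-2.96, 2.96], [-0.34, 2.1], [-1.41, 1.46], [0.24, 2.44], [-1.37, 4.51], [0.17, 1.92], [-2.96, 2.96]. Speed limits (rad/s): [2.39, 2.39, 3.14, 3.14, 3.14, 3.14, 3.14].

INTERFACE

Orientations are given as a rotation vector (axis times angle).
In Python, from bench import r gives the robot as it stands.
- The arm moves only by the tool arm_command, never from a script. Its argument "increments" is a list of rows, each a list of 3 entries, a list of its own where there are three numbers: the shift along the world's x, y, z in m, then the turn, a rotation vector about the world's x, y, z in rad, then the opening in per cent of the stroke, from 0 (shut) to 100 (fully open). A call has 1 to 10 rows; each row is the pose to reach, as a shift and turn from the pose commanded when the call began; what a row does not reach only later rows make up. A row lasts 1/10 s, in which the tool goes at most 50 mm and 8.59 degrees, less where a joint would pass 70% of its speed; a pose out of reach is approached as far as the arm can. A call with a gripper value outside its range is refused whole. The fingers move at their own pace and stop on an object; "newtons" is the grip in N (left out, the last holds). Time passes only in rows, so rows that repeat a pose let the fingers close. It gives the time, the measured TCP pose, the force and the opening at its end, in the units of the state.
- r.get_obs(): the state, without advancing time (a new reading comes with each control period).
- r.grab_frame(name): name is "scene" or "top" or "wrist"; returns the picture (400x640x3 uint8, blue, green, red); there is no depth.
- r.camera_model(name): a dict with "camera_matrix" (3x3 intrinsics, pixels), "D" ([k1, k2, p1, p2, k3] as OpenCV has them; the pictures are not rectified), "camera_from_world" (4x4, takes a point from world to camera coordinates). Camera axes: x right, y down, z forward; pixel columns grow to the right and rows downward; lengths in m; the calibration is good to about 2 mm. A picture is of the moment at which its call begins: read the wrist's pose just before it. camera_model takes no time and is no camera call; for the wrist camera it gives the pose at the moment of the call.
- r.hand_in(): hands the job in, once; it reports no verdict.
The state is a dict: "clock": time; "joints": joint angles; "qvel": joint speeds; "tau": joint torques, N m; "tcp_pos": TCP position; "orientation": TCP orientation; "contact_force": force on the tool from outside, world axes, zero at the start; "moment": the same for the moment, N m; "grip_width": finger opening in m.
Only numpy, scipy, OpenCV 4.12 (cv2) and the standard library are available. Lean on these libraries where they do the work, as an engineer would, in place of code of your own. Each camera call takes 0.05 s, during which the arm holds its last target. There are 200 camera calls.

TASK

Feed the specimen rack through the gate of the chute: press the long release plate beside the chute down with one fingertip so that the gate's boom swings up, keep it held up while the other fingertip pushes the rack from behind past the gate until it is fully home against the end stop, then let the gate spring shut behind it. The gate must not touch the rack or its specimens; grip and lift nothing, keep the specimens in their cells, and leave the other things on the table where they are.

Things in the scene. Friction and masses are not known exactly. Their poses are not given: they have to be found in the camera images.
- chute: Straight open aluminium chute fixed to the table. Origin at table height on its centre line below the gate's boom; y along the travel (entry to end stop, to the robot's left), x across it away from the robot, z up. Floor top z = 8 mm; side walls: inner faces x = +-24, outer +-29, top z = 24 mm; both run y = -215 to +160 mm
- end_stop (a point): Centre line of the end stop's face, which faces the entry: chute y = +150 mm. This point is at z = 22 mm; the stop's top is at z = 36 mm
- shaft (a point): Point on the axis of the gate's shaft, level with the boom. The shaft lies along chute y at chute x = -36 mm, z = 36 mm, outside the wall on the robot's side. Its three bearing posts (x -43 to -24 mm, top z = 43 mm) stand at chute y = -203, -75 and +58 mm
- gate (a joint): Gate angle, rad: 0 shut (boom level across the chute, barring the rack), grows as the boom swings up, stop at 1.48 (nearly upright beside the chute). A spring always shuts it: holding it open takes about 2 to 5 N on the release plate. Below about 1.1 the boom still leans over the middle of the chute and would catch on a finger that follows the rack
- boom_tip (a point): Tip of the gate's boom, a flat bar 8 to 10 mm high and 8 mm thick along the chute; it reaches 46 mm from the shaft, when shut to chute x = +10 mm, at chute y = 0. Moves with the gate
- plate_mid (a point): Middle of the release plate's upper face, 28 mm out from the shaft, chute y = -73 mm. The flat steel plate, on the robot's side of the shaft, turns with the gate: chute y -196 to +50 mm, 4 to 49 mm out from the shaft. At gate angle q it slopes outward at 0.61 - q rad above level: up when shut; at q = 1.2 a fingertip edge 22 mm out stands at z = 23 mm
- rack: Grey plastic specimen rack, 44 mm wide, 118 mm long (y, along the travel), loose in the chute before the gate. Origin: centre of its underside. Flat end plates 36 mm high, outer faces at y = +-59 mm; push the rear one. Sides 16 mm high; three cells with specimens; about 0.3 kg in all. Home: front on the end stop, origin at chute y = +91 mm, rear face 32 mm past the gate
- mount_k1: black resin specimen mount, cylinder 30 mm diameter, 20 mm high, loose in the rack's rear cell (rack y = -37 mm); origin at the centre of its underside
- mount_a4: cream specimen mount, cylinder 30 mm diameter, 22 mm high, loose in the rack's middle cell; origin at the centre of its underside
- mount_k3: green specimen mount, cylinder 30 mm diameter, 16 mm high, loose in the rack's front cell (rack y = +37 mm); origin at the centre of its underside
- mount_k2: bystander: red specimen mount, 32 mm diameter, 18 mm high, on the table; origin at its underside
- test_block_a: bystander: round steel test block, 64 mm diameter, 13 mm high, on the table beyond the chute; origin at its underside
- mount_a7: bystander: dark specimen mount, 38 mm diameter, 20 mm high, on the table on the robot's side of the chute's far end; origin at its underside
- feeler_gauge: bystander: folded feeler gauge, 16 x 95 x 12 mm, lying along the chute on the table on the robot's side, about 35 mm clear of the release plate; origin at its underside
Mind the look-alikes: they are no part of the job. There is more than one size of the rack; the job needs the largest. What is shaped like the mount_k1 but pink or purple is not meant.

How it is judged:
By the outcome, as a careful person would: the job done as asked, in the order asked, and still so for the second after the job is handed in, with the robot touching nothing.
It also fails if it takes over 38 s, if anything falls off the work surface, if the arm or the gripper's body presses on something with over 40 N, if the wrist force passes 120 N, or if a joint passes its speed limit or range.

## Working session

There is one attempt and no reset: what is moved stays moved. The work goes in short steps, Python scripts to look and compute and a tool call to move; the robot and the scene stay as the last step left them, time stands still between calls to the robot, and variables do not carry over. Pictures are saved under pics/ and viewed, about 8 in all and at most 12, crops included, and the job is handed in when it is done.

Besides the shell and the picture viewer there is one more tool, called after "Emit:" as a command line: name --argument value ..., lists and objects as JSON in quotes. arm_command: Moves the arm, as the interface text tells. Its arguments: {"type":"object","properties":{"increments":{"type":"array","items":{"type":"array"}},"newtons":{"type":"number"}},"required":["increments"]}

```bash
mkdir -p pics; ls
python3 - <<'E'
from bench import r
import cv2,numpy as np
print(r.get_obs())
for n in("scene","top"):
    f=r.grab_frame(n);cv2.imwrite(f"pics/{n}0.png",f)
    m=r.camera_model(n);print(n,m["camera_matrix"],m["D"],m["camera_from_world"])
E
```

```text
pics
{'clock': 0.0, 'joints': array([-1.30811235,  0.47780005,  0.02232682,  1.55643071, -0.0115082 ,
        1.10934131, -0.08310361]), 'qvel': array([ 0.00052854, -0.00033682, -0.00047759,  0.00154129,  0.0001851 ,
       -0.00122037,  0.0002788 ]), 'tau': array([-4.43362269e-04, -5.96453011e+01,  1.60760276e+00, -2.81194872e+01,
        1.24700760e-02,  9.25888075e-03,  9.75174459e-06]), 'tcp_pos': array([0.24438153, 0.62860237, 0.24733425]), 'orientation': array([ 2.59188780e+00,  1.77327883e+00, -2.28358698e-03]), 'contact_force': array([0.7081683 , 0.53433586, 0.18982941]), 'moment': array([-0.01184477, -0.03139615, -0.00610734]), 'grip_width': 0.08561339865629398}
scene [[512.56048645   0.         322.1460053 ]
 [  0.         512.56048645 202.81653145]
 [  0.           0.           1.        ]] [0.02386265 0.         0.         0.         0.        ] [[ 0.82324029 -0.56728331 -0.02156546 -0.41735366]
 [-0.36936617 -0.5064025  -0.77918235  0.29144514]
 [ 0.43109634  0.64941986 -0.62642621  0.8385231 ]
 [ 0.          0.          0.          1.        ]]
top [[390.83984296   0.         315.06250336]
 [  0.         390.83984296 206.49271518]
 [  0.           0.           1.        ]] [-0.09845117  0.          0.          0.          0.        ] [[ 0.00582573 -0.99997598 -0.00375469  0.08333127]
 [-0.99906754 -0.00565973 -0.04280212  0.56464096]
 [ 0.04277985  0.00400054 -0.99907651  0.9014767 ]
 [ 0.          0.          0.          1.        ]]
```

View pics/top0.png

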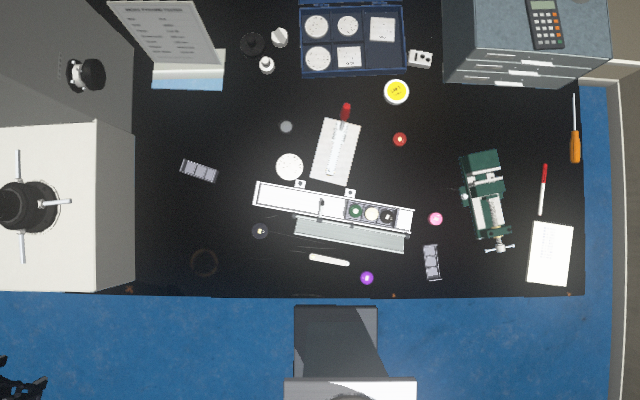

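View pics/scene0.png

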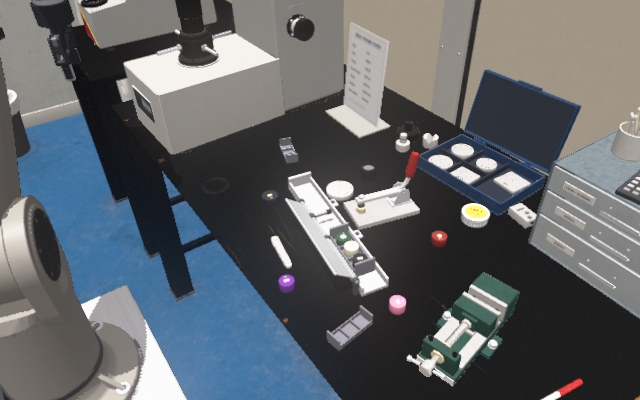

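Run:
```python
import cv2,numpy as np
a=cv2.imread("pics/top0.png")[170:270,240:430];cv2.imwrite("pics/topc.png",cv2.resize(a,None,fx=4.2,fy=4.2,interpolation=cv2.INTER_CUBIC))
a=cv2.imread("pics/scene0.png")[165:300,260:400];cv2.imwrite("pics/scenec.png",cv2.resize(a,None,fx=4.4,fy=4.4,interpolation=cv2.INTER_CUBIC))
```

```text
(no output)
```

View pics/topc.png

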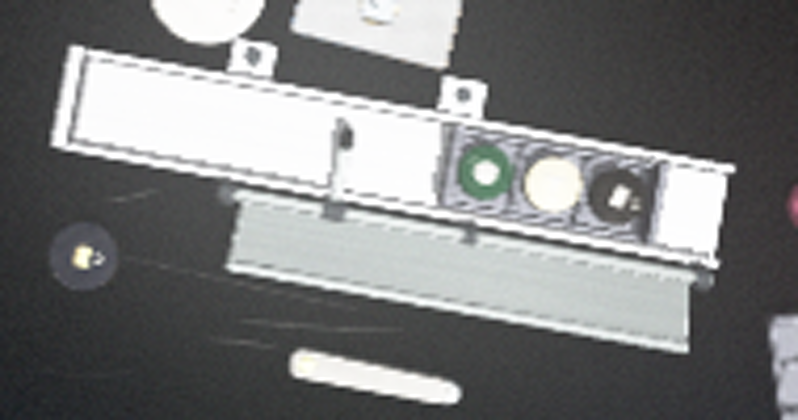

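View pics/scenec.png

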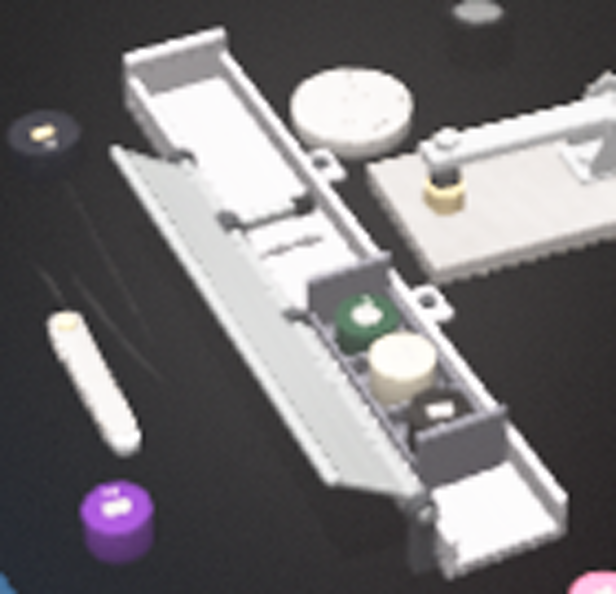

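```bash
cat > h.py <<'E'
import cv2,numpy as np
from bench import r
def ray(cam,uv,z):
    m=cam if isinstance(cam,dict) else r.camera_model(cam)
    p=cv2.undistortPoints(np.array(uv,float).reshape(-1,1,2),np.array(m["camera_matrix"]),np.array(m["D"])).reshape(-1,2)
    T=np.array(m["camera_from_world"]);R,t=T[:3,:3],T[:3,3];c=-R.T@t
    d=np.c_[p,np.ones(len(p))]@R
    return c+d*((np.broadcast_to(z,len(p))-c[2])/d[:,2])[:,None]
def fit(C,W):  # 2D rigid, W=R C+t
    C=np.array(C,float);W=np.array(W)
    c,w=C.mean(0),W.mean(0);H=(C-c).T@(W-w)
    a=np.arctan2(H[0,1]-H[1,0],H[0,0]+H[1,1]);R=np.array([[np.cos(a),-np.sin(a)],[np.sin(a),np.cos(a)]])
    return a,R,w-R@c,W-(C@R.T+w-R@c)
E
python3 - <<'E'
from h import *
np.set_printoptions(precision=4,suppress=True)
top=[((735,168),(29,-215,24)),((716,264),(-29,-215,24)),((70,46),(29,160,36)),((52,148),(-29,160,36)),((228,270),(-76,50,64)),((688,351),(-76,-196,64))]
sc=[((125,55),(-29,160,36)),((225,32),(29,160,36)),((565,490),(29,-215,24)),((113,148),(-76,50,64)),((335,485),(-76,-196,64))]
Cs=[];Ws=[]
for n,L,o,s in(("top",top,(240,170),4.2),("scene",sc,(260,165),4.4)):
    C=np.array([q for _,q in L])/1000.
    W=ray(n,[(o[0]+p[0]/s,o[1]+p[1]/s) for p,_ in L],C[:,2])[:,:2]
    a,R,t,e=fit(C[:,:2],W);print(n,a,t,e*1e3)
    Cs.append(C[:,:2]);Ws.append(W)
a,R,t,e=fit(np.vstack(Cs),np.vstack(Ws));print("all",a,t,e*1e3)
tc=lambda W:(W-t)@R*1e3
f=lambda L:[(240+p[0]/4.2,170+p[1]/4.2) for p in L]
print("rack rear top,front top",tc(ray("top",f([(660,163),(640,240),(458,122),(436,205)]),.044)[:,:2]))
print("boom tip",tc(ray("top",f([(343,122)]),.040)[:,:2]))
print("feeler",tc(ray("top",f([(293,362),(460,393)]),.010)[:,:2]))
for p in[(-60,-196),(-60,50),(0,-215),(0,-90),(0,32)]:print(p,R@np.array(p)/1e3+t)
E
```

```text
top -0.17021573750649818 [0.5666 0.0698] [[-1.9232  1.6944]
 [ 2.2641  2.6312]
 [-1.3289 -1.9472]
 [ 0.0893 -2.6691]
 [ 0.3075 -0.1777]
 [ 0.5911  0.4684]]
scene -0.17182650281153738 [0.5676 0.0646] [[-0.0311 -2.5235]
 [-2.2826 -6.6409]
 [ 0.7534  7.3751]
 [ 0.994   1.561 ]
 [ 0.5664  0.2283]]
all -0.17147357612836628 [0.5671 0.0674] [[-2.1223  4.0512]
 [ 2.0526  4.9161]
 [-1.9928  0.4897]
 [-0.587  -0.3041]
 [-0.2425  2.1056]
 [ 0.3461  2.6991]
 [ 0.5369 -5.3237]
 [-1.7182 -9.4612]
 [ 1.1874  4.5774]
 [ 1.5265 -1.2161]
 [ 1.0133 -2.5341]]
rack rear top,front top [[  20.1304 -165.8096]
 [ -22.6312 -162.1294]
 [  22.6548  -54.5685]
 [ -23.3849  -50.645 ]]
boom tip [[11.9978  6.3255]]
feeler [[-122.5369   10.1278]
 [-123.165   -84.3049]]
(-60, -196) [ 0.4745 -0.1155]
(-60, 50) [0.5165 0.1269]
(0, -215) [ 0.5304 -0.1445]
(0, -90) [ 0.5517 -0.0213]
(0, 32) [0.5725 0.0989]
```

The top view shows the chute from its entry at about (412,220) to its end stop at (255,193). The rack is near (370,214), the boom near (320,207), and the plate is on the robot's side. The scene view agrees with this. The chute pose is about (0.567, 0.0695) with yaw -0.171, and the rack's rear face is at about chute y = -166 mm. I'm moving the arm towards a hover behind the rack.

Emit:
arm_command --increments '[[[0,-0.045,0],[0,0,-0.12],66],[[0,-0.09,0],[0,0,-0.24],66],[[0.01,-0.135,0],[0,0,-0.36],66],[[0.03,-0.18,0],[0,0,-0.48],66],[[0.055,-0.22,0],[0,0,-0.6],66],[[0.085,-0.26,0],[0,0,-0.72],66],[[0.115,-0.3,0],[0,0,-0.84],66],[[0.14,-0.34,0],[0,0,-0.96],66],[[0.165,-0.38,0],[0,0,-1.08],66],[[0.185,-0.42,0],[0,0,-1.2],66]]'

```text
clock: 1.1
tcp_pos: [0.4305, 0.2072, 0.2483]
orientation: [-3.141, 0.009, -0.001]
contact_force: [1.1, 0.9, -0.9]
grip_width: 0.0563
```

Emit:
arm_command --increments '[[[0.012,-0.045,0],[0,0,-0.03],66],[[0.024,-0.09,0],[0,0,-0.06],66],[[0.036,-0.135,0],[0,0,-0.09],66],[[0.048,-0.18,0],[0,0,-0.12],66],[[0.058,-0.225,0],[0,0,-0.15],66],[[0.068,-0.265,0],[0,0,-0.166],66],[[0.0785,-0.3,-0.02],[0,0,-0.166],66],[[0.0785,-0.314,-0.05],[0,0,-0.166],66],[[0.0785,-0.314,-0.09],[0,0,-0.166],66],[[0.0785,-0.314,-0.1],[0,0,-0.166],66]]'

```text
clock: 2.1
tcp_pos: [0.5053, -0.1049, 0.1449]
orientation: [3.13, -0.262, -0.011]
contact_force: [-0.9, 0.4, -0.9]
grip_width: 0.0561
```

Run:
```python
from h import *
o=r.get_obs();print(o["tcp_pos"],o["orientation"],o["contact_force"],o["grip_width"])
m=r.camera_model("wrist");import pickle;pickle.dump(m,open("w1.pkl","wb"));print(m)
f=r.grab_frame("wrist");cv2.imwrite("pics/w1.png",f)
```

```text
[ 0.50532809 -0.10493856  0.14488364] [ 3.12993973 -0.26236344 -0.01050298] [-0.87710599  0.44288025 -0.89779842] 0.056099084128147514
{'camera_matrix': array([[360.23878442,   0.        , 319.77840549],
       [  0.        , 360.23878442, 197.71545751],
       [  0.        ,   0.        ,   1.        ]]), 'D': array([-0.04357544,  0.        ,  0.        ,  0.        ,  0.        ]), 'camera_from_world': array([[ 0.98613193, -0.16580293, -0.00729459, -0.51345233],
       [-0.15625538, -0.94236345,  0.2958638 , -0.02742737],
       [-0.05592924, -0.29062092, -0.95520228,  0.27796735],
       [ 0.        ,  0.        ,  0.        ,  1.        ]])}
```

View pics/w1.png

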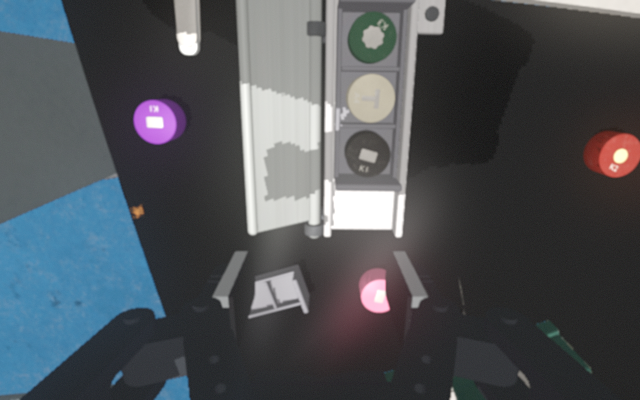

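```bash
python3 - <<'E'
from h import *
import pickle;np.set_printoptions(precision=1,suppress=True)
m=pickle.load(open("w1.pkl","rb"))
T=m["camera_from_world"];print("cam",-T[:3,:3].T@T[:3,3]*1e3)
a=-.1712;R=np.array([[np.cos(a),-np.sin(a)],[np.sin(a),np.cos(a)]]);t=np.array([.567,.0695])
def q(uv,z):
    return (ray(m,uv,z)[:,:2]-t)@R*1e3
print("walls entry(±29,-215)",q([(328,236),(401,236)],.024))
print("plate corner (-76,-196)",q([(252,234)],.064), "plate mid-left edge",q([(243,80)],.064))
print("rack rear top",q([(336,187),(400,187)],.044))
print("wall lines far/near",q([(411,60),(328,60)],.024))
for z in(.11,.12,.13,.14):print(z,"tips",q([(246,254),(395,254)],z))
o=(np.array([.5053,-.1049])-t)@R*1e3;print("tcp",o)
E
python3 - <<'E'
import cv2
f=cv2.imread("pics/w1.png")[160:320,200:440];cv2.imwrite("pics/w1c.png",cv2.resize(f,None,fx=3.3,fy=3.3,interpolation=cv2.INTER_CUBIC))
E
```

```text
cam [517.6 -30.2 269.9]
walls entry(±29,-215) [[ -26.9 -212.4]
 [  27.1 -212.1]]
plate corner (-76,-196) [[ -74.8 -194.3]] plate mid-left edge [[ -75.3 -103.3]]
rack rear top [[ -22.5 -169.3]
 [  19.1 -169. ]]
wall lines far/near [[ 25.1 -89.7]
 [-28.3 -90.2]]
0.11 tips [[ -68.7 -185.3]
 [   4.3 -184.7]]
0.12 tips [[ -66.4 -180.4]
 [   2.  -179.9]]
0.13 tips [[ -64.1 -175.5]
 [  -0.2 -175. ]]
0.14 tips [[ -61.8 -170.6]
 [  -2.5 -170.1]]
tcp [ -31.1 -182.4]
```

View pics/w1c.png

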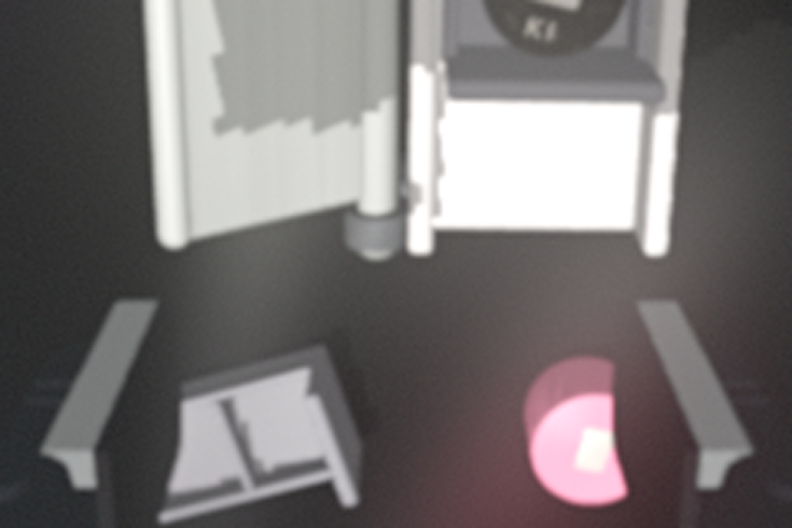

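The wrist view confirms the chute pose to about 2 mm. The rack's rear end plate is at v≈187, and the fingertips at (247,251) and (395,251) are about 8 mm below the TCP at this opening. I'll tilt the tool slightly so the palm clears the boom, then go down to a hover.

Emit:
arm_command --increments '[[[0.003,-0.001,-0.02],[-0.009,-0.05,0],64],[[0.005,-0.0025,-0.04],[-0.017,-0.0985,0],64],[[0.005,-0.0025,-0.05],[-0.017,-0.0985,0],64],[[0.005,-0.0025,-0.055],[-0.017,-0.0985,0],64],[[0.005,-0.0025,-0.055],[-0.017,-0.0985,0],64]]'

```text
clock: 2.65
tcp_pos: [0.5139, -0.107, 0.0938]
orientation: [3.119, -0.258, 0.156]
contact_force: [0.6, 0.3, -0.0]
grip_width: 0.0547
```

```bash
cat >> h.py <<'E'
A=-.1712;RC=np.array([[np.cos(A),-np.sin(A)],[np.sin(A),np.cos(A)]]);TC=np.array([.567,.0695])
def st():
    o=r.get_obs();np.set_printoptions(precision=4,suppress=True)
    print("t",o["clock"],"chute xy mm",(o["tcp_pos"][:2]-TC)@RC*1e3,"z",o["tcp_pos"][2]*1e3,"F",o["contact_force"],"w",o["grip_width"])
    M=cv2.Rodrigues(o["orientation"])[0];print("toolz",M[:,2],"yaw",np.arctan2(M[1,0],M[0,0]))
E
python3 -c "from h import *;st()"
```

```text
t 2.65 chute xy mm [ -22.2709 -183.0055] z 93.82017098732692 F [ 0.572   0.3184 -0.0104] w 0.054738364752104675
toolz [ 0.0984 -0.0165 -0.995 ] yaw -0.16534332781062033
```

Emit:
arm_command --increments '[[[-0.0036,-0.0004,-0.015],[0,0,0],64],[[-0.0036,-0.0004,-0.028],[0,0,0],64],[[-0.0036,-0.0004,-0.03],[0,0,0],64]]'

```text
clock: 2.95
tcp_pos: [0.5097, -0.1076, 0.0628]
orientation: [3.118, -0.259, 0.155]
contact_force: [0.0, -0.4, 2.6]
grip_width: 0.0548
```

Emit:
arm_command --increments '[[[0,0,-0.002],[0,0,0],64]]'

```text
clock: 3.05
tcp_pos: [0.5099, -0.1078, 0.0615]
orientation: [3.118, -0.259, 0.156]
contact_force: [-0.5, -0.5, 3.5]
grip_width: 0.0545
```

Emit:
arm_command --increments '[[[0,0,-0.002],[0,0,0],64]]'

```text
clock: 3.15
tcp_pos: [0.5099, -0.1078, 0.0596]
orientation: [3.118, -0.26, 0.157]
contact_force: [-0.7, 0.3, 2.9]
grip_width: 0.0544
```

Emit:
arm_command --increments '[[[0,0,-0.002],[0,0,0],64]]'

```text
clock: 3.25
tcp_pos: [0.5097, -0.1077, 0.0576]
orientation: [3.118, -0.259, 0.156]
contact_force: [-1.8, 0.3, 2.6]
grip_width: 0.0545
```

Emit:
arm_command --increments '[[[0,0,-0.002],[0,0,0],64]]'

```text
clock: 3.35
tcp_pos: [0.5094, -0.1077, 0.0554]
orientation: [3.118, -0.259, 0.156]
contact_force: [-2.4, 0.7, 1.8]
grip_width: 0.0547
```

```bash
python3 -c "from h import *;st()"
```

```text
t 3.35 chute xy mm [ -26.613  -184.4066] z 55.35208929677298 F [-2.4365  0.6631  1.806 ] w 0.054703814392447175
toolz [ 0.0981 -0.0167 -0.995 ] yaw -0.16592877924091493
```

Emit:
arm_command --increments '[[[0,0,-0.004],[0,0,0],64],[[0,0,-0.008],[0,0,0],64],[[0,0,-0.012],[0,0,0],64],[[0,0,-0.016],[0,0,0],64],[[0,0,-0.019],[0,0,0],64],[[0,0,-0.019],[0,0,0],64]]'

```text
clock: 3.95
tcp_pos: [0.5095, -0.1078, 0.036]
orientation: [3.118, -0.26, 0.156]
contact_force: [-1.2, -0.1, 4.5]
grip_width: 0.0546
```

Run:
```python
from h import *
st()
import pickle;pickle.dump(r.camera_model("wrist"),open("w2.pkl","wb"))
w=r.grab_frame("wrist");s=r.grab_frame("scene");cv2.imwrite("pics/w2.png",w);cv2.imwrite("pics/s2.png",s)
c=cv2.resize(s[165:300,250:410],(474,400),interpolation=cv2.INTER_CUBIC)
cv2.imwrite("pics/c2.png",np.hstack([cv2.resize(w[:, 160:480],(320,400)),c]))
```

```text
t 3.95 chute xy mm [ -26.4261 -184.5324] z 35.95609301861606 F [-1.1767 -0.1218  4.5156] w 0.054648261488966926
toolz [ 0.0981 -0.017  -0.995 ] yaw -0.16613262472963833
```

View pics/c2.png

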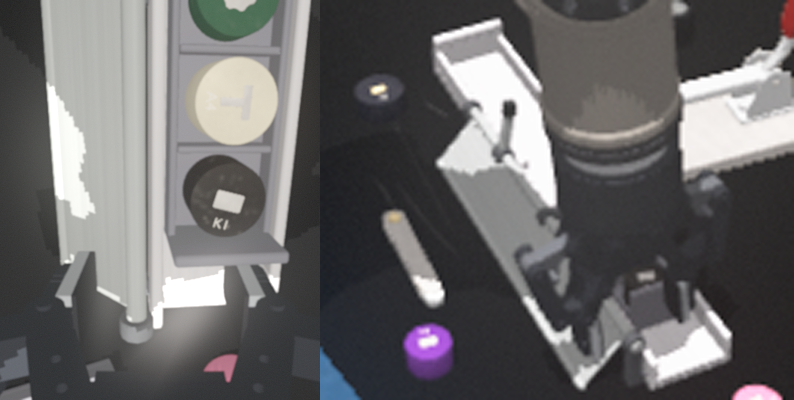

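Run:
```python
from h import *
m=r.camera_model("scene");T=m["camera_from_world"]
def pr(c):
    w=np.r_[RC@np.array(c[:2])/1e3+TC,c[2]/1e3]
    return cv2.projectPoints(w.reshape(1,3),cv2.Rodrigues(T[:3,:3])[0],T[:3,3],m["camera_matrix"],np.array(m["D"]))[0].ravel()
for q in(.9,1.0,1.1,1.2,1.3,1.4):
    b=.61-q;print(q,"tip",pr((-36+46*np.cos(q),0,36+46*np.sin(q))),"base",pr((-36,0,36)),"plate corner",pr((-36-49*np.cos(b),50,36+49*np.sin(b))))
print("seen tip 314.1 200.4 corner 290.5 220; corner -196:",[pr((-36-49*np.cos(.61-q),-196,36+49*np.sin(.61-q))) for q in(1.,1.2,1.4)],"seen",(250+262*.3376,165+388*.3375))
```

```text
0.9 tip [322.96205346 199.37741056] base [311.1557886  216.29149452] plate corner [282.59003622 214.04885895]
1.0 tip [321.32199271 198.87115214] base [311.1557886  216.29149452] plate corner [283.42925877 215.44474152]
1.1 tip [319.57010208 198.53943554] base [311.1557886  216.29149452] plate corner [284.44887687 216.70911347]
1.2 tip [317.7239789  198.38705854] base [311.1557886  216.29149452] plate corner [285.63708854 217.83055768]
1.3 tip [315.80252283 198.41688582] base [311.1557886  216.29149452] plate corner [286.98063182 218.79928019]
1.4 tip [313.82573206 198.62976244] base [311.1557886  216.29149452] plate corner [288.46496875 219.6071497 ]
seen tip 314.1 200.4 corner 290.5 220; corner -196: [array([331.7752753 , 292.27453751]), array([334.043069  , 294.55348263]), array([337.05184609, 296.12667368])] seen (338.4512, 295.95000000000005)
```

The gate is at about 1.4 rad: the boom tip is at scene pixel (314,200), and it's upright beside the chute. Both fingers straddle the shaft and the pusher is behind the rack. I'll ease up 2 mm and start pushing.

Emit:
arm_command --increments '[[[0.0007,0.0039,0.001],[0,0,0],64],[[0.0014,0.0079,0.002],[0,0,0],64],[[0.002,0.0118,0.002],[0,0,0],64],[[0.0027,0.0158,0.002],[0,0,0],64],[[0.0034,0.0197,0.002],[0,0,0],64],[[0.0044,0.0256,0.002],[0,0,0],64],[[0.0055,0.0315,0.002],[0,0,0],64],[[0.0065,0.0374,0.002],[0,0,0],64],[[0.0075,0.0433,0.002],[0,0,0],64],[[0.0085,0.0493,0.002],[0,0,0],64]]'

```text
clock: 5.05
tcp_pos: [0.518, -0.058, 0.0383]
orientation: [3.118, -0.259, 0.156]
contact_force: [-3.6, -3.6, 1.5]
grip_width: 0.0545
```

Run:
```python
from h import *
st()
w=r.grab_frame("wrist");s=r.grab_frame("scene")
c=cv2.resize(s[165:300,250:410],(474,400),interpolation=cv2.INTER_CUBIC)
cv2.imwrite("pics/c3.png",np.hstack([w[:, 160:480],c]))
```

```text
t 5.05 chute xy mm [ -26.5944 -133.9483] z 38.27609395744675 F [-3.6433 -3.5946  1.5315] w 0.05453867015243404
toolz [ 0.0982 -0.017  -0.995 ] yaw -0.16586780495303982
```

View pics/c3.png

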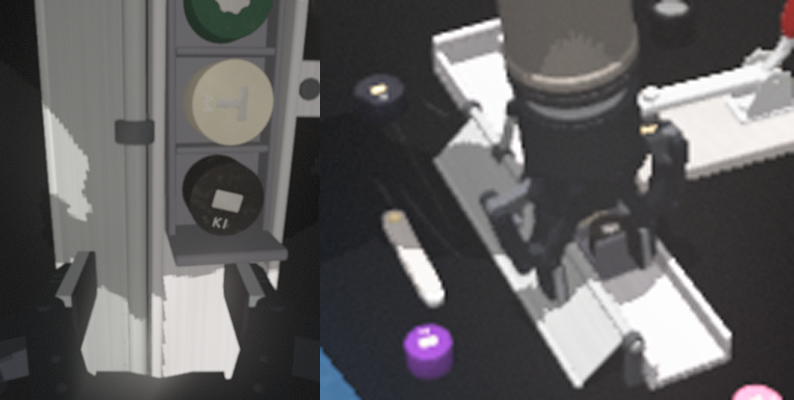

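Emit:
arm_command --increments '[[[0.001,0.0059,-0.001],[0,0,0],64],[[0.002,0.0118,-0.001],[0,0,0],64],[[0.0031,0.0177,-0.001],[0,0,0],64],[[0.0041,0.0236,-0.001],[0,0,0],64],[[0.0051,0.0296,-0.001],[0,0,0],64],[[0.0061,0.0355,-0.001],[0,0,0],64],[[0.0072,0.0414,-0.001],[0,0,0],64],[[0.0082,0.0473,-0.001],[0,0,0],64],[[0.0092,0.0532,-0.001],[0,0,0],64],[[0.0102,0.0591,-0.001],[0,0,0],64]]'

```text
clock: 6.15
tcp_pos: [0.5283, 0.0002, 0.0375]
orientation: [3.117, -0.261, 0.157]
contact_force: [-3.0, -5.2, 4.6]
grip_width: 0.0544
```

```bash
python3 -c "from h import *;st()"
```

```text
t 6.15 chute xy mm [-26.3498 -74.8882] z 37.46579476004954 F [-3.0042 -5.2413  4.5656] w 0.05441574543218351
toolz [ 0.0987 -0.0176 -0.995 ] yaw -0.16699100082562177
```

Emit:
arm_command --increments '[[[0.001,0.0059,0],[0,0,0],64],[[0.002,0.0118,0],[0,0,0],64],[[0.0031,0.0177,0],[0,0,0],64],[[0.0041,0.0236,0],[0,0,0],64],[[0.0051,0.0296,0],[0,0,0],64],[[0.0061,0.0355,0],[0,0,0],64]]'

```text
clock: 6.75
tcp_pos: [0.5343, 0.0357, 0.0375]
orientation: [3.118, -0.261, 0.156]
contact_force: [-3.0, -5.2, 4.5]
grip_width: 0.055
```

Run:
```python
from h import *
st()
w=r.grab_frame("wrist");s=r.grab_frame("scene")
c=cv2.resize(s[165:300,250:410],(474,400),interpolation=cv2.INTER_CUBIC)
cv2.imwrite("pics/c4.png",np.hstack([w[:, 160:480],c]))
```

```text
t 6.75 chute xy mm [-26.434  -38.8895] z 37.45144472675173 F [-2.9718 -5.1982  4.5252] w 0.054971521490784804
toolz [ 0.0985 -0.0175 -0.995 ] yaw -0.16705565391270966
```

View pics/c4.png

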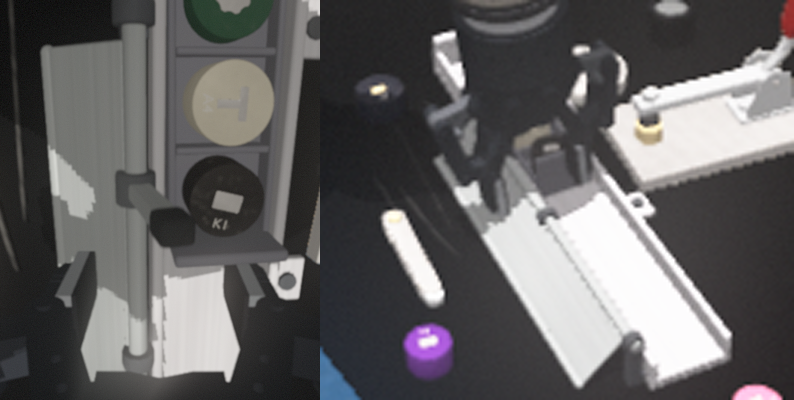

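The boom stands upright with its tip at crop (170,225), between the fingers at u≈90 and 240. The rack and its mounts are in order. I'll carry on slowly past the boom.

Emit:
arm_command --increments '[[[0.0007,0.0039,0],[0,0,0],64],[[0.0014,0.0079,0],[0,0,0],64],[[0.002,0.0118,0],[0,0,0],64]]'

```text
clock: 7.15
tcp_pos: [0.5362, 0.0472, 0.0374]
orientation: [3.117, -0.261, 0.156]
contact_force: [-3.3, -4.6, 4.7]
grip_width: 0.0547
```

Emit:
arm_command --increments '[[[0.0007,0.0039,0],[0,0,0],64],[[0.0014,0.0079,0],[0,0,0],64],[[0.002,0.0118,0],[0,0,0],64]]'

```text
clock: 7.45
tcp_pos: [0.5382, 0.059, 0.0374]
orientation: [3.117, -0.261, 0.156]
contact_force: [-3.7, -3.6, 4.1]
grip_width: 0.0547
```

Emit:
arm_command --increments '[[[0.0007,0.0039,0],[0,0,0],64],[[0.0014,0.0079,0],[0,0,0],64],[[0.002,0.0118,0],[0,0,0],64]]'

```text
clock: 7.75
tcp_pos: [0.5402, 0.0708, 0.0374]
orientation: [3.117, -0.261, 0.156]
contact_force: [-3.0, -5.0, 4.4]
grip_width: 0.0548
```

```bash
python3 -c "from h import *;st()"
```

```text
t 7.75 chute xy mm [-26.6526  -3.2544] z 37.358663303432586 F [-2.9933 -5.0477  4.3598] w 0.05481342829802
toolz [ 0.0982 -0.0176 -0.995 ] yaw -0.1671039180591354
```

Emit:
arm_command --increments '[[[0.0007,0.0039,0],[0,0,0],64],[[0.0014,0.0079,0],[0,0,0],64],[[0.002,0.0118,0],[0,0,0],64],[[0.0027,0.0158,0],[0,0,0],64]]'

```text
clock: 8.15
tcp_pos: [0.5428, 0.0866, 0.0373]
orientation: [3.117, -0.261, 0.156]
contact_force: [-3.5, -5.2, 4.9]
grip_width: 0.0546
```

Emit:
arm_command --increments '[[[0.0003,0.002,0],[0,0,0],64],[[0.0007,0.0039,0],[0,0,0],64]]'

```text
clock: 8.35
tcp_pos: [0.5435, 0.0906, 0.0373]
orientation: [3.118, -0.261, 0.155]
contact_force: [-3.5, -4.3, 4.8]
grip_width: 0.0544
```

Emit:
arm_command --increments '[[[0.0003,0.002,0],[0,0,0],64]]'

```text
clock: 8.45
tcp_pos: [0.5438, 0.0925, 0.0373]
orientation: [3.118, -0.261, 0.155]
contact_force: [-3.2, -3.7, 4.7]
grip_width: 0.0548
```

Emit:
arm_command --increments '[[[0.0003,0.002,0],[0,0,0],64]]'

```text
clock: 8.55
tcp_pos: [0.5441, 0.0945, 0.0373]
orientation: [3.117, -0.261, 0.155]
contact_force: [-3.3, -5.0, 4.7]
grip_width: 0.0544
```

```bash
python3 -c "from h import *;st()"
```

```text
t 8.55 chute xy mm [-26.8208  20.7288] z 37.344457777638524 F [-3.3194 -4.9806  4.7361] w 0.05439695506348353
toolz [ 0.098  -0.0175 -0.995 ] yaw -0.16704512443492875
```

Emit:
arm_command --increments '[[[0.0003,0.0015,0],[0,0,0],64]]'

```text
clock: 8.65
tcp_pos: [0.5443, 0.0957, 0.0373]
orientation: [3.117, -0.262, 0.155]
contact_force: [-4.6, -8.5, 6.7]
grip_width: 0.0546
```

Emit:
arm_command --increments '[[[0.0003,0.0015,0],[0,0,0],64]]'

```text
clock: 8.75
tcp_pos: [0.5443, 0.0958, 0.0373]
orientation: [3.116, -0.264, 0.155]
contact_force: [-5.7, -11.5, 7.7]
grip_width: 0.0545
```

Emit:
arm_command --increments '[[[0.0003,0.0015,0],[0,0,0],64]]'

```text
clock: 8.85
tcp_pos: [0.5443, 0.0959, 0.0373]
orientation: [3.114, -0.266, 0.154]
contact_force: [-6.7, -14.4, 10.4]
grip_width: 0.0546
```

Run:
```python
from h import *
st()
w=r.grab_frame("wrist");s=r.grab_frame("top")
c=cv2.resize(s[170:270,240:360],(480,400),interpolation=cv2.INTER_CUBIC)
cv2.imwrite("pics/c5.png",np.hstack([w[:, 160:480],c]))
```

```text
t 8.85 chute xy mm [-26.8407  22.1598] z 37.31403010743584 F [ -6.6906 -14.3974  10.4451] w 0.05462467560114697
toolz [ 0.097  -0.0206 -0.9951] yaw -0.17007192922261735
```

View pics/c5.png

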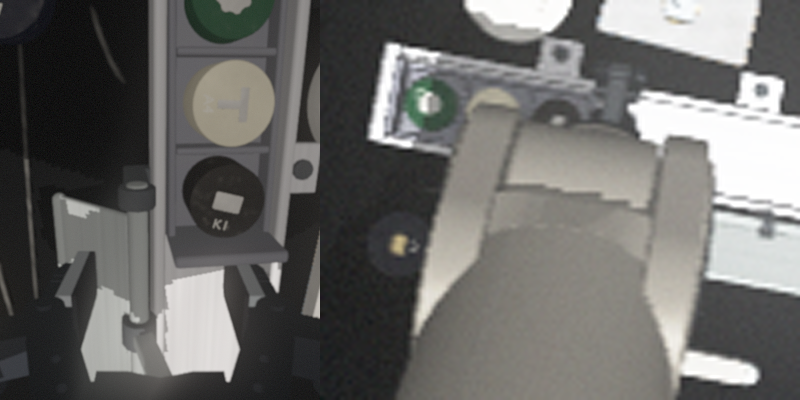

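The top view shows the rack's front end on the stop. The contact force climbed to 14 N with no further motion, at the expected y. All three mounts are in their cells. Before rising I'll take off the preload so the rack isn't dragged up.

Emit:
arm_command --increments '[[[-0.0004,-0.002,0],[0,0,0],64],[[-0.0008,-0.0045,0],[0,0,0],64],[[-0.0008,-0.005,0],[0,0,0],64]]'

```text
clock: 9.25
tcp_pos: [0.5443, 0.0955, 0.0373]
orientation: [3.119, -0.259, 0.155]
contact_force: [-3.0, 0.5, 4.4]
grip_width: 0.0549
```

```bash
python3 -c "from h import *;st()"
```

```text
t 9.25 chute xy mm [-26.7987  21.7999] z 37.32809987798684 F [-3.02    0.4694  4.3841] w 0.05485157283039797
toolz [ 0.0981 -0.0157 -0.9951] yaw -0.16584500058257484
```

Emit:
arm_command --increments '[[[-0.0001,-0.0007,0],[0,0,0],64],[[-0.0001,-0.0007,0.004],[0,0,0],64],[[-0.0001,-0.0007,0.008],[0,0,0],64],[[-0.0001,-0.0007,0.012],[0,0,0],64],[[-0.0001,-0.0007,0.016],[0,0,0],64],[[-0.0001,-0.0007,0.02],[0,0,0],64]]'

```text
clock: 9.85
tcp_pos: [0.5455, 0.0939, 0.0582]
orientation: [3.118, -0.26, 0.16]
contact_force: [0.1, -0.6, 2.2]
grip_width: 0.0545
```

Emit:
arm_command --increments '[[[0,0,0.004],[0,0,0],64],[[0,0,0.008],[0,0,0],64],[[0,0,0.014],[0,0,0],64],[[0,0,0.024],[0,0,0],64],[[0,0,0.04],[0,0,0],64],[[0,0,0.06],[0,0,0],64],[[0,0,0.09],[0,0,0],64],[[0,0,0.12],[0,0,0],64],[[0,0,0.15],[0,0,0],64],[[0,0,0.16],[0,0,0],64]]'

```text
clock: 10.85
tcp_pos: [0.5454, 0.094, 0.2204]
orientation: [3.12, -0.26, 0.161]
contact_force: [0.2, -0.4, -1.4]
grip_width: 0.0545
```

Emit:
arm_command --increments '[[[-0.02,-0.045,0.01],[0,0,0],64],[[-0.04,-0.09,0.02],[0,0,0],64],[[-0.05,-0.135,0.02],[0,0,0],64],[[-0.05,-0.18,0.02],[0,0,0],64],[[-0.05,-0.225,0.02],[0,0,0],64],[[-0.05,-0.27,0.02],[0,0,0],64],[[-0.05,-0.27,0.02],[0,0,0],64]]'

```text
clock: 11.55
tcp_pos: [0.4923, -0.1831, 0.2377]
orientation: [3.114, -0.276, 0.156]
contact_force: [-0.7, 0.4, -0.2]
grip_width: 0.0547
```

Run:
```python
from h import *
st()
s=r.grab_frame("top");q=r.grab_frame("scene")
c=cv2.resize(s[160:280,235:385],(400,320),interpolation=cv2.INTER_CUBIC)
d=cv2.resize(q[165:300,255:405],(400,320),interpolation=cv2.INTER_CUBIC)
cv2.imwrite("pics/t6.png",s);cv2.imwrite("pics/c6.png",np.hstack([c,d]))
```

```text
t 11.55 chute xy mm [ -30.5983 -261.5991] z 237.65711314961072 F [-0.6517  0.4057 -0.2031] w 0.05474968286017241
toolz [ 0.0984 -0.0206 -0.9949] yaw -0.1764645058365117
```

View pics/c6.png

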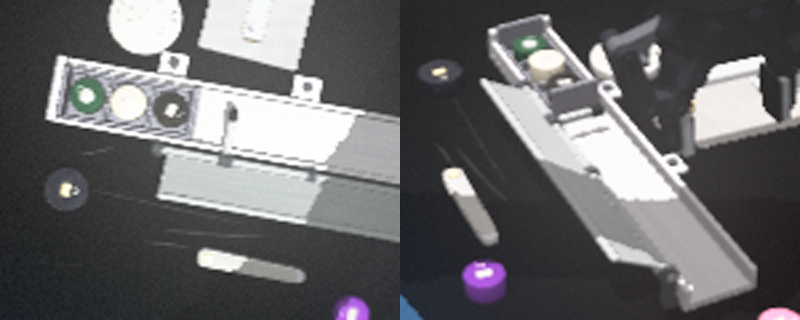

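The rack is home against the end stop, the gate is level across the chute behind it, and all three mounts are in their cells. The other things on the table haven't visibly moved, and the arm is clear.

```bash
python3 -c "
from h import *
print((ray('top',[(235+197*.375,160+110*.375)],.044)[:,:2]-TC)@RC*1e3)
print(r.hand_in())"
```

```text
[[ 2.17328452 31.82289269]]
the job is handed in; nothing more can be done
None
```

The rack is home against the end stop, the gate has sprung shut behind it, and the job is handed in. It took about 11.6 s of the 38 s allowed.

- **Gate:** one fingertip pressed the release plate and held the gate up, at about 1.4 rad before the push. It then slid along the plate while the other fingertip pushed the rack through.
- **Push:** I pushed until the force against the rack rose from about 5 N to 14 N with no further motion. I then backed off to take the load off the rack and lifted straight up.

**Last checks:**
- The rack's rear face measured chute y = 31.8 mm (should be 32).
- The last top and scene pictures show the boom level behind the rack and all three mounts in their cells.
- The other things on the table had not visibly moved; I judged this by eye only.
- The contact force was about zero with the arm clear.

**Disagreement:** my measured positions along the chute differ from the given dimensions by about 2 to 3 mm, close to the calibration error. Nothing else failed or disagreed.

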